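Stop the bench scale rocking by screwing down its short foot

TASK

The bench scale on the worktop rocks because one of its two winged screw feet is wound up too far: the yellow end of its wing no longer points at the yellow mark on the scale's corner. Turn that wing clockwise, as seen from above, until its yellow end points at the mark and the scale stands level and steady on all four feet, then let go. Do not turn the other winged foot, which is already right, and do not push the scale out of its place.

Things in the scene. Friction and masses are not known exactly. Their poses are not given: they have to be found in the camera images.
- scale: Grey bench scale 220 x 220 mm, 2.6 kg; housing top 34, round steel pan (140 across) top 44 mm up. Origin: centre, at foot-sole level; z up. Display at its -x edge, bubble level at +x. Feet at x, y = +-80 mm: plain ones at +x, winged screw feet at -x. The short one is at (-80, +80); the weight leans that way, so this corner hangs down up to 4 degrees until the foot is screwed out.
- short_wing (a point): Grip point of the short foot's wing, on the screw's axis, 72 mm above the bench. The wing: upright black bar 44 long, 12 thick, 32 mm high; top 14 mm above this point, lower edge 18 below. x: along the bar to its yellow end; z: up the screw. It keeps its height as it turns (the scale's corner climbs instead), but may shift sideways up to 5 mm as the scale levels.
- short_knob (a joint): Turn of the short foot's wing, rad, growing clockwise seen from above. At 0 its yellow end points diagonally outward at the yellow corner mark and the foot is as long as the others (scale level). Starts at -0.9 to -1.4; each rad clockwise lengthens the foot 5 mm. Stops at -1.6 and +1.0. Friction about 0.12 Nm; stays where left.
- good_knob (a joint): Turn of the other winged foot, at (-80, -80) mm on the scale, of the same make and reading; its yellow end already points at its mark (0): to be left alone.

How it is judged:
By the outcome, as a careful person would: the job done as asked, in the order asked, and still so for the second after the job is handed in, with the robot touching nothing.
It also fails if it takes over 35 s, if anything falls off the work surface, if the arm or the gripper's body presses on something with over 40 N, if the wrist force passes 120 N, or if a joint passes its speed limit or range.

ROBOT

A 6-joint arm with a two-finger parallel gripper is mounted at the origin on the work surface. World frame = base frame: x ahead of the robot, y to its left, z up, the work surface at z = 0. Lengths are in m, angles in degrees, forces in N, time in s.
With the tool pointing down it reaches from about 0.35 to 0.975 m from the base axis. Payload 17.4 kg.
Tool frame: the origin (TCP) lies midway between the tips of the shut fingers; the grasp point (between the pads) lies 19 mm behind it (grip_point_offset is the z of the grasp point in the tool frame, in m); z points along the fingers, y is the direction in which the jaws open and shut (so a half turn about z gives the same grasp; the last joint's range is limited). The gripper opens to 85 mm and grips with 20 to 120 N. Pads are 22 mm wide; open, the fingers measure 114 mm over their backs; the gripper's body (76 mm by 85 mm) begins 54 mm behind the grasp point. The pads swing forward as they close: fully open they stand 13 mm farther back than shut.
Start: joints at [-71.78, 6.646, 82.598, -0, 90.757, -2.166], TCP at [0.235, -0.633, 0.231] pointing down, gripper open.
Joint ranges: [-162.19, 162.19], [-47.58, 125.68], [4.15, 143.07], [-65.23, 245.23], [0.69, 171.88], [-170.13, 170.13]. Speed limits (degrees/s): [108.29, 108.29, 127.2, 180, 180, 180].

INTERFACE

Orientations are given as a 3x3 rotation matrix whose columns are the frame's x, y, z axes.
In Python, from bench import get_obs, snapshot, camera_model, close_job, masks_of, grip_point_offset gives the robot as it stands.
- The arm moves only by the tool step_arm, never from a script. Its arguments are lists of equal length, an entry for each row: "translation": the shift along the tool's x, y, z normalised to -1 to 1, where 1 is 0.06 m, a list of three; "dr": the turn, a rotation vector about the tool's x, y, z normalised to -1 to 1, where 1 is 4 degrees, a list of three. In form: {"translation": [[tx, ty, tz], ...], "dr": [[ax, ay, az], ...]}. A call has 1 to 20 rows; each row shifts and turns the commanded pose from where the row before left it, along the tool's axes as they then stand; what a row does not reach is not made up. A row lasts 1/8 s, in which the tool goes at most 62.5 mm and 10.7 degrees, less where a joint would pass 70% of its speed; a pose out of reach is approached as far as the arm can. A call with a number of a shift or a turn outside -1 to 1 is refused whole. A call with a gripper value outside its range is refused whole. "grip" is the closure, from 0 (fully open) to 1 (shut), set as the call begins (left out, the last holds). The fingers move at their own pace and stop on an object; the grip force is fixed at half the most. Time passes only in rows, so rows that do not move let the fingers close. It gives the time, the measured TCP pose, the force and the opening at its end, in the units of the state.
- get_obs(): the state, without advancing time (a new reading comes with each control period).
- snapshot(name): name is "side" or "top" or "wrist"; returns the picture (420x560x3 uint8, red, green, blue); there is no depth.
- camera_model(name): a dict with "mtx" (3x3 intrinsics, pixels), "camera_from_world" (4x4, takes a point from world to camera coordinates); the wrist camera has in their place "tool_from_camera" (4x4, takes a point from camera to tool coordinates, whose origin is the TCP and whose axes are the flange's). Camera axes: x right, y down, z forward; pixel columns grow to the right and rows downward; lengths in m; the calibration is good to about 2 mm. A picture is of the moment at which its call begins: read the wrist's pose just before it. camera_model takes no time and is no camera call.
- close_job(): hands the job in, once; it reports no verdict.
Trained networks look in the newest picture that a camera, given by its name, has taken for a name from the list of things; names that differ only in an ending like _2 or _b are one class to them, and where a whole thing is asked for, a point or a joint stands for the part that bears it (a point fixed in the world has none). Each returns a list of dicts, best first, with "score" (0 to 1); they miss things now and then, are a little off and sometimes report something else, mostly with a low value. They report only what shows in the picture. A call takes as long as a camera call.
- masks_of(label, camera): "pixels" (420x560 bool, what is visible of it) and "rect" ([left, top, right, bottom] in pixels, round what is visible of it).
The state is a dict: "clock": time; "joints": joint angles; "dq": joint speeds; "joint_torque": joint torques, N m; "tool_pos": TCP position; "tcp_rot": TCP orientation; "contact_force": force on the tool from outside, world axes, zero at the start; "torque": the same for the moment, N m; "width": opening from 0.0 (shut) to 1.0 (fully open).
Only numpy, scipy, OpenCV 4.12 (cv2) and the standard library are available. Lean on these libraries where they do the work, as an engineer would, in place of code of your own. Each camera call takes 0.05 s, during which the arm holds its last target.

## Working session

There is one attempt and no reset: what is moved stays moved. The work goes in short steps, Python scripts to look and compute and a tool call to move; the robot and the scene stay as the last step left them, time stands still between calls to the robot, and variables do not carry over. Pictures are saved under pics/ and viewed, and the job is handed in when it is done.

Besides the shell and the picture viewer there is one more tool, called by a JSON object that holds its "fn" and its "kwargs". step_arm: Moves the arm, as the interface text tells. Scaled input: -1 to 1 covers 0.06 m each way for a shift and 4 degrees each way for a turn. Its arguments: {"type":"object","properties":{"translation":{"type":"array"},"dr":{"type":"array"},"grip":{"type":"number"}},"required":["translation","dr"]}

```bash
mkdir -p pics; python3 - <<'E'
from bench import *
import cv2,numpy as np
o=get_obs();print({k:np.round(v,3).tolist() for k,v in o.items()});print(grip_point_offset)
for n in("top","side"):
    im=snapshot(n);cv2.imwrite(f"pics/{n}0.png",im[:,:,::-1])
    m=camera_model(n);print(n,np.round(m["mtx"],1).tolist(),np.round(m["camera_from_world"],3).tolist())
    for l in("scale","short_wing"):
        for d in masks_of(l,n): print(n,l,d["score"],d["rect"],d["pixels"].sum())
print(camera_model("wrist"))
E
```

```text
{'clock': 0.0, 'joints': [-71.779, 6.674, 82.638, -0.002, 90.755, -2.166], 'dq': [-0.072, -0.119, -0.058, 0.009, 0.073, 0.016], 'joint_torque': [-0.004, -73.199, -63.249, -0.0, 0.006, 0.0], 'tool_pos': [0.235, -0.633, 0.231], 'tcp_rot': [[0.937, 0.348, -0.0], [0.348, -0.937, 0.001], [0.0, -0.001, -1.0]], 'contact_force': [-0.47, 0.14, -0.333], 'torque': [-0.017, 0.05, 0.042], 'width': 0.997}
-0.0187
top [[496.2, 0.0, 280.6], [0.0, 496.2, 211.9], [0.0, 0.0, 1.0]] [[0.012, -0.999, -0.031, 0.009], [-0.993, -0.008, -0.12, 0.557], [0.12, 0.032, -0.992, 0.654], [0.0, 0.0, 0.0, 1.0]]
top scale 0.76 [267.2, 101.8, 483.2, 319.9] 25242
top short_wing 0.68 [348.7, 109.3, 381.3, 138.5] 670
side [[473.1, 0.0, 282.1], [0.0, 473.1, 204.8], [0.0, 0.0, 1.0]] [[0.732, -0.682, 0.003, -0.424], [-0.5, -0.541, -0.676, 0.336], [0.463, 0.493, -0.737, 0.486], [0.0, 0.0, 0.0, 1.0]]
side scale 0.76 [248.7, 186.4, 435.5, 359.4] 21929
side short_wing 0.71 [364.3, 189.9, 387.5, 221.8] 624
{'mtx': array([[366.72353962,   0.        , 284.77697937],
       [  0.        , 366.72353962, 210.32255547],
       [  0.        ,   0.        ,   1.        ]]), 'tool_from_camera': array([[ 7.77911211e-04, -9.59644904e-01, -2.81213537e-01,
         7.21568729e-02],
       [ 9.99999338e-01,  5.08176276e-04,  1.03210509e-03,
         2.92619522e-04],
       [-8.47548344e-04, -2.81214153e-01,  9.59644664e-01,
        -1.41972803e-01],
       [ 0.00000000e+00,  0.00000000e+00,  0.00000000e+00,
         1.00000000e+00]])}
```

View pics/top0.png

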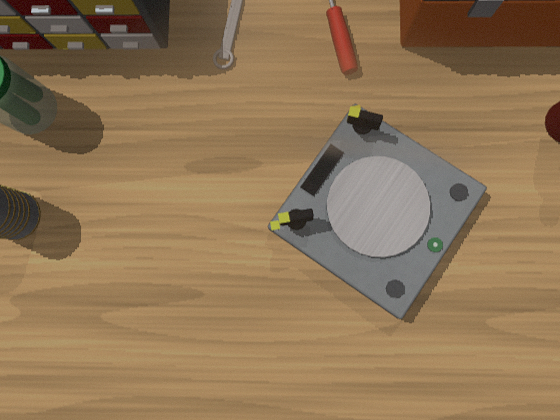

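View pics/side0.png

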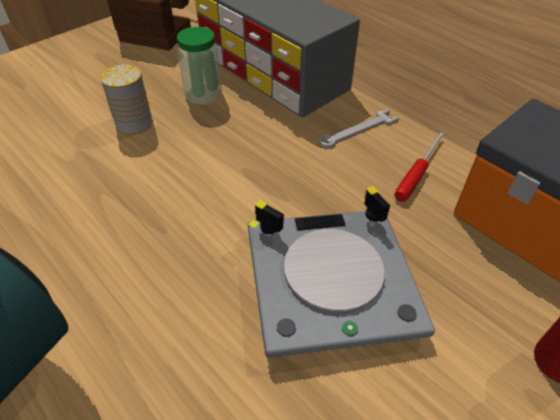

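The top view shows the short wing at about (363,120). Its yellow end points left of the corner near (352,105). The good wing is at (298,218) and points at its mark at (275,226). Next I'll fit models to the masks.

```bash
cat > h.py <<'E'
from bench import *
import cv2,numpy as np
from scipy.optimize import minimize
from scipy.spatial.transform import Rotation as R
def cam(n):
    m=camera_model(n)
    if n!="wrist": return m["mtx"],np.array(m["camera_from_world"])
    o=get_obs();T=np.eye(4);T[:3,:3]=o["tcp_rot"];T[:3,3]=o["tool_pos"]
    return m["mtx"],np.linalg.inv(T@m["tool_from_camera"])
def proj(c,P):
    K,T=c;p=(T[:3,:3]@np.atleast_2d(P).T+T[:3,3:]);q=K@p;return (q[:2]/q[2]).T
def back(c,uv,z):
    K,T=c;Ti=np.linalg.inv(T);d=Ti[:3,:3]@np.linalg.inv(K)@np.array([uv[0],uv[1],1.]);o=Ti[:3,3]
    return o+d*(z-o[2])/d[2]
def box(l,w,z0,z1):
    return np.array([[a*l/2,b*w/2,z] for a in(-1,1) for b in(-1,1) for z in(z0,z1)])
def hull(c,P):
    m=np.zeros((420*4,560*4),np.uint8)
    h=cv2.convexHull((proj(c,P)*4+1.5).astype(np.int32));cv2.fillConvexPoly(m,h,1)
    return cv2.resize(m.astype(np.float32),(560,420),interpolation=cv2.INTER_AREA)
def cost(cams,masks,P):
    s=0
    for c,m in zip(cams,masks):
        h=hull(c,P);s+=1-np.minimum(h,m).sum()/np.maximum(h,m).sum()
    return s
def fit(cams,masks,mk,x0,step):
    best=None
    for k in range(3):
        sx=np.vstack([x0]+[np.array(x0)+np.eye(len(x0))[i]*step[i] for i in range(len(x0))])
        r=minimize(lambda x:cost(cams,masks,mk(x)),x0,method="Nelder-Mead",options=dict(initial_simplex=sx,xatol=1e-4,fatol=1e-5,maxiter=300))
        x0=r.x;step=-np.array(step)/2
    return r.x,r.fun
E
python3 - <<'E'
from h import *
cams=[];ms=[];mw=[];ims={}
for n in("top","side"):
    im=snapshot(n);ims[n]=im;cams.append(cam(n))
    ms.append(masks_of("scale",n)[0]["pixels"].astype(np.float32))
    mw.append(masks_of("short_wing",n)[0]["pixels"].astype(np.float32))
# features -> scale axes
c=cams[0]
pan=back(c,(379,207),.044);b=back(c,(435,244),.034);yaw0=np.arctan2(*(b-pan)[[1,0]])
print("pan",pan,"yaw",np.degrees(yaw0))
ax=np.array([1,1,0])/2**.5  # tilt axis; (-1,1) corner down
def tilt(t): return R.from_rotvec(-ax*t).as_matrix()  # check sign below
tt=tilt(.05)@np.array([-.08,.08,0]);sg=1 if tt[2]<0 else -1;print("sg",sg)
B=box(.22,.22,.006,.034)
def mk(x):
    M=R.from_euler('z',x[2]).as_matrix()@tilt(sg*x[3]);return B@M.T+[x[0],x[1],0]
for i,cs in enumerate(([0,1],[0],[1])):
    x,f=fit([cams[j] for j in cs],[ms[j] for j in cs],mk,[pan[0],pan[1],yaw0,.05],[.01,.01,.1,.03]);print("scale",np.round(x,4),np.degrees(x[2]),f)
    if i==0:X=x
d=np.array([-.08,.08]);c_,s_=np.cos(X[2]),np.sin(X[2]);print("foot",X[:2]+[c_*d[0]-s_*d[1],s_*d[0]+c_*d[1]],"target yaw",np.degrees(X[2])+135-360)
W=box(.044,.012,-.018,.014)
def mkw(x):
    lean=R.from_euler('z',X[2]).as_matrix()@tilt(sg*X[3])@R.from_euler('z',-X[2]).as_matrix()
    return W@(lean@R.from_euler('z',x[2]).as_matrix()).T+[x[0],x[1],.072]
p=back(c,np.argwhere(mw[0]>0).mean(0)[::-1],.07)
for cs in([0,1],[0],[1]):
  for y0 in(.8,1.6):
    x,f=fit([cams[j] for j in cs],[mw[j] for j in cs],mkw,[p[0],p[1],y0],[.005,.005,.3]);print("wing",np.round(x,4),np.degrees(x[2]),f)
for n,k in(("top",(320,80,420,170)),("side",(330,160,430,250))):
    a=ims[n][k[1]:k[3],k[0]:k[2],::-1];cv2.imwrite(f"pics/{n}1.png",cv2.resize(a,None,fx=6,fy=6,interpolation=cv2.INTER_CUBIC))
E
```

```text
pan [ 0.56335704 -0.11949013  0.044     ] yaw -122.44588090708902
sg 1
scale [ 0.5658 -0.1181 -2.171   0.0605] -124.38670713547273 0.1119338870048523
scale [ 0.5642 -0.1191 -2.1731  0.0992] -124.51050931139808 0.019696831703186035
scale [ 0.57   -0.1129 -2.1708  0.064 ] -124.37973332045232 0.053608596324920654
foot [ 0.67699867 -0.09722546] target yaw -349.38670713547276
wing [ 0.6789 -0.0961  1.2695] 72.73786941344127 0.39329689741134644
wing [ 0.6788 -0.0961  1.2761] 73.11319556205812 0.39326339960098267
wing [ 0.678  -0.0962  1.2991] 74.43423146153741 0.19296979904174805
wing [ 0.678  -0.0963  1.3136] 75.26287174957008 0.19444197416305542
wing [ 0.6814 -0.0944  1.2743] 73.01251479373674 0.15844249725341797
wing [ 0.6816 -0.0945  1.279 ] 73.28314171309844 0.1579289436340332
```

View pics/top1.png

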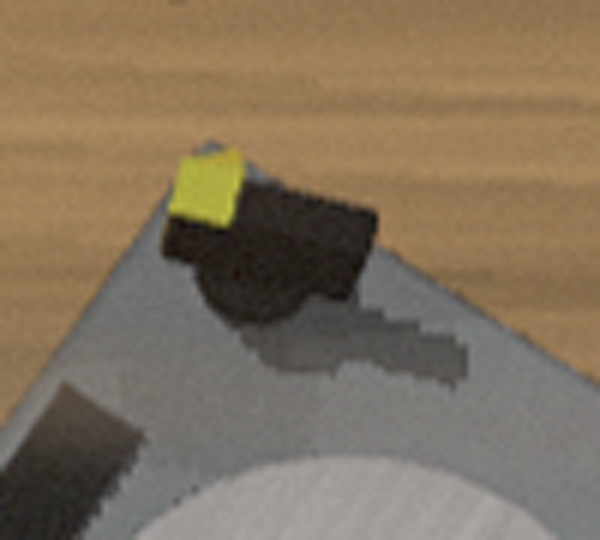

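View pics/side1.png

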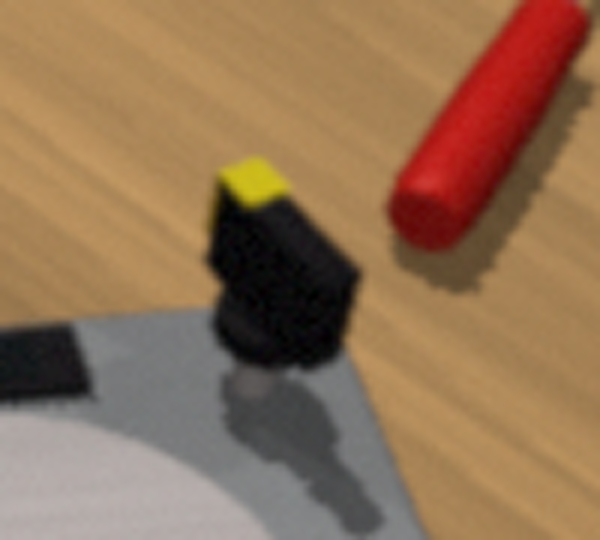

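{"fn": "step_arm", "kwargs": {"translation": [[0.4, -0.22, 0], [0.773, -0.447, 0], [0.773, -0.447, 0], [0.773, -0.447, 0], [0.773, -0.447, 0], [0.773, -0.447, 0], [0.773, -0.447, 0], [0.773, -0.447, 0], [0.773, -0.447, 0], [0.773, -0.447, 0], [0.773, -0.447, 0], [0.773, -0.447, 0], [0.773, -0.447, 0], [0.38, -0.23, 0]], "dr": [[0, 0, 0], [0, 0, 0], [0, 0, 0], [0, 0, 0], [0, 0, 0], [0, 0, 0], [0, 0, 0], [0, 0, 0], [0, 0, 0], [0, 0, 0], [0, 0, 0], [0, 0, 0], [0, 0, 0], [0, 0, 0]]}}

```text
clock: 2.35
tool_pos: [0.68, -0.0924, 0.2311]
tcp_rot: [[0.937, 0.35, -0.0], [0.35, -0.937, 0.0], [-0.0, -0.0, -1.0]]
contact_force: [-0.5, 0.2, 0.9]
width: 1.001
```

{"fn": "step_arm", "kwargs": {"translation": [[0, 0, 0], [0, 0, 0], [0, 0, 0], [0, 0, 0], [0, 0, 0], [0, 0, 0], [0, 0, 0], [0, 0, 0], [0, 0, 0], [0, 0, 0], [0, 0, 0], [0, 0, 0], [0, 0, 0], [0, 0, 0], [0, 0, 0]], "dr": [[0, 0, -1], [0, 0, -1], [0, 0, -1], [0, 0, -1], [0, 0, -1], [0, 0, -1], [0, 0, -1], [0, 0, -1], [0, 0, -1], [0, 0, -1], [0, 0, -1], [0, 0, -1], [0, 0, -0.5], [0, 0, 0], [0, 0, 0]]}}

```text
clock: 4.22
tool_pos: [0.6791, -0.0955, 0.2314]
tcp_rot: [[0.337, 0.942, 0.0], [0.942, -0.337, -0.0], [-0.0, 0.0, -1.0]]
contact_force: [0.7, -0.1, -0.5]
width: 0.996
```

```bash
python3 - <<'E'
from h import *
o=get_obs();print({k:np.round(v,4).tolist() for k,v in o.items()})
im=snapshot("wrist");cv2.imwrite("pics/w0.png",im[:,:,::-1])
for d in masks_of("short_wing","wrist"): print(d["score"],d["rect"],d["pixels"].sum())
E
```

```text
{'clock': 4.225, 'joints': [-10.1383, 7.9802, 81.1327, -0.0007, 90.8854, 9.5393], 'dq': [-0.0358, 0.2015, -0.1322, 0.0522, -0.0169, -0.3413], 'joint_torque': [0.0219, -75.2686, -63.2579, -0.0002, 0.0035, -0.0169], 'tool_pos': [0.6791, -0.0955, 0.2314], 'tcp_rot': [[0.3367, 0.9416, 0.0], [0.9416, -0.3367, -0.0], [-0.0, 0.0, -1.0]], 'contact_force': [0.6599, -0.1351, -0.5417], 'torque': [0.0355, 0.0208, 0.0124], 'width': 0.9963}
0.71 [270.8, 163.7, 298.8, 223.8] 1140
```

View pics/w0.png

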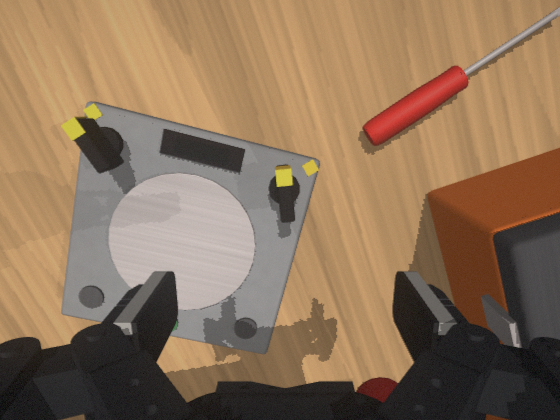

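```bash
python3 - <<'E'
from h import *
c=cam("wrist");im=snapshot("wrist");m=masks_of("short_wing","wrist")[0]["pixels"].astype(np.float32)
yl=((im[:,:,0]>150)&(im[:,:,1]>150)&(im[:,:,2]<90)).astype(np.uint8)
n,_,st,ce=cv2.connectedComponentsWithStats(yl)
for i in range(1,n):
    if st[i,4]>20: print(st[i],ce[i],back(c,ce[i],.086),back(c,ce[i],.030))
W=box(.044,.012,-.018,.014)
for t in(0,.05):
  a=np.radians(10.6);ax=np.array([-np.sin(a),np.cos(a),0]) # rotation moving top outward
  L=R.from_rotvec(ax*t).as_matrix()
  mk=lambda x:(W@(L@R.from_euler('z',x[2]).as_matrix()).T+[x[0],x[1],.072])
  x,f=fit([c],[m],mk,[.679,-.096,1.25],[.005,.005,.2]);print(t,np.round(x,4),np.degrees(x[2]),f)
v=im[140:250,230:350,::-1].copy();v=cv2.resize(v,None,fx=6,fy=6,interpolation=cv2.INTER_CUBIC)
h=cv2.convexHull((proj(c,mk(x))).astype(np.float32))
cv2.polylines(v,[((h-[230,140]+.5)*6).astype(np.int32)],True,(0,0,255),1)
cv2.imwrite("pics/w1.png",v)
E
```

```text
[ 83 103  19  16 177] [ 92.31073446 111.37288136] [0.56478876 0.01454508 0.086     ] [0.53766235 0.0228975  0.03      ]
[ 61 117  24  23 302] [ 72.4602649  128.24834437] [0.54453855 0.0085058  0.086     ] [0.51346542 0.01568117 0.03      ]
[303 160  16  16 150] [310.2  167.34] [ 0.70653461 -0.08124179  0.086     ] [ 0.70703417 -0.09155803  0.03      ]
[276 168  16  19 263] [283.47528517 177.06844106] [ 0.68403744 -0.08150278  0.086     ] [ 0.68015234 -0.09186989  0.03      ]
0 [ 0.6793 -0.098   1.3342] 76.44638797729945 0.3090379238128662
0.05 [ 0.6793 -0.0974  1.3079] 74.93958964162809 0.3038264513015747
```

View pics/w1.png

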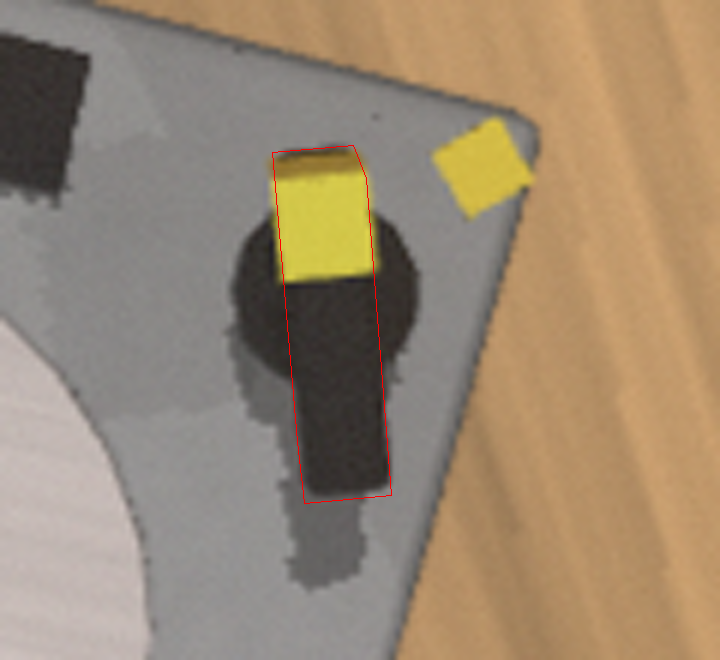

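```bash
cat >> h.py <<'E'
OUT=np.radians(10.7);o3=np.array([np.cos(OUT),np.sin(OUT),0]);a3=np.array([-np.sin(OUT),np.cos(OUT),0])
def pose(P,yaw,tilt):
    y=np.radians(yaw);B=np.array([[np.cos(y),np.sin(y),0],[np.sin(y),-np.cos(y),0],[0,0,-1]])
    M=R.from_rotvec(a3*tilt).as_matrix()@B
    return np.array(P)+M[:,2]*.0187,M
def rows(p,M,seq,dec=3):
    tr=[];dr=[]
    for q,N in seq:
        t=np.round(M.T@(q-p)/.06,dec);r=np.round(np.degrees(R.from_matrix(M.T@N).as_rotvec())/4,dec)
        tr.append(t.tolist());dr.append(r.tolist())
        p=p+M@t*.06;M=M@R.from_rotvec(np.radians(r*4)).as_matrix()
    print(tr);print(dr);print(np.abs(tr).max(),np.abs(dr).max())
E
python3 - <<'E'
from h import *
o=get_obs();p0=np.array(o["tool_pos"]);M0=np.array(o["tcp_rot"])
P=np.array([.679,-.0975,.072])
s=lambda z,y,t:pose(P+[0,0,z]+o3*t*z,y,t)
rows(p0,M0,[s(.13,73,.025),s(.10,75,.05),s(.05,75,.05),s(.02,75,.05),s(.005,75,.05),s(0,75,.05)],2)
E
```

```text
[[-0.01, 0.05, 0.8], [0.02, 0.03, 0.5], [-0.0, -0.0, 0.83], [-0.0, -0.0, 0.5], [-0.0, -0.0, 0.25], [-0.0, -0.0, 0.09]]
[[0.31, -0.17, -0.66], [0.32, -0.16, -0.5], [0.0, -0.0, 0.0], [0.0, -0.0, 0.0], [0.0, -0.0, 0.0], [0.0, -0.0, 0.0]]
0.83 0.66
```

{"fn": "step_arm", "kwargs": {"translation": [[-0.01, 0.05, 0.8], [0.02, 0.03, 0.5], [0, 0, 0.83], [0, 0, 0.5], [0, 0, 0.25], [0, 0, 0.09], [0, 0, 0], [0, 0, 0]], "dr": [[0.31, -0.17, -0.66], [0.32, -0.16, -0.5], [0, 0, 0], [0, 0, 0], [0, 0, 0], [0, 0, 0], [0, 0, 0], [0, 0, 0]]}}

```text
clock: 5.42
tool_pos: [0.6789, -0.0976, 0.0546]
tcp_rot: [[0.258, 0.965, -0.047], [0.966, -0.259, -0.009], [-0.021, -0.043, -0.999]]
contact_force: [-0.0, -0.1, 0.1]
width: 0.998
```

```bash
python3 - <<'E'
from h import *
im=snapshot("wrist");c=cam("wrist");cv2.imwrite("pics/w2.png",im[:,:,::-1])
print(proj(c,[[.679,-.0975,.086]]))
E
```

```text
[[278.72307978 320.7781615 ]]
```

View pics/w2.png

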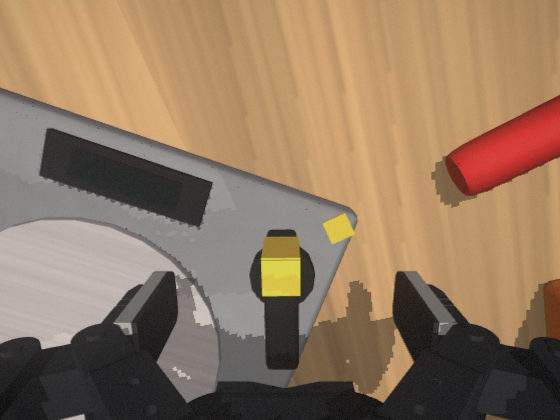

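```bash
python3 - <<'E'
from h import *
c=cam("wrist");o=get_obs()
for uv in((282,262),(282,368)):
    P=back(c,uv,.086);print(P,np.array(o["tcp_rot"]).T@(P-o["tool_pos"]))
E
```

```text
[ 0.68588453 -0.07630553  0.086     ] [ 2.17654608e-02 -2.52664762e-05 -3.20671245e-02]
[ 0.67496043 -0.11682422  0.086     ] [-2.01904325e-02 -9.02061596e-05 -3.11730995e-02]
```

{"fn": "step_arm", "kwargs": {"translation": [[0, 0, 0], [0, 0, 0], [0, 0, 0], [0, 0, 0], [0, 0, 0], [0, 0, 0], [0, 0, 0], [0, 0, 0]], "dr": [[0, 0, 0], [0, 0, 0], [0, 0, 0], [0, 0, 0], [0, 0, 0], [0, 0, 0], [0, 0, 0], [0, 0, 0]], "grip": 1}}

```text
clock: 6.48
tool_pos: [0.678, -0.0975, 0.0537]
tcp_rot: [[0.258, 0.965, -0.049], [0.966, -0.259, -0.009], [-0.021, -0.045, -0.999]]
contact_force: [-3.9, 1.7, 6.8]
width: 0.28
```

```bash
python3 - <<'E'
from h import *
o=get_obs();p=np.array(o["tool_pos"]);M=np.array(o["tcp_rot"]);print(p,o["contact_force"],o["torque"],o["width"])
G=p-M[:,2]*.0187
n=17;seq=[pose(G-o3*.0036*k/n,75-64.3*k/n,.05*(1-k/n)) for k in range(1,n+1)]
rows(p,M,seq,3)
E
```

```text
[ 0.67801586 -0.09745821  0.05368243] [-3.88010852  1.66833473  6.75229583] [ 0.22376138  0.90742841 -0.01539996] 0.2799139581935319
[[-0.001, -0.002, 0.0], [-0.002, -0.002, 0.0], [-0.001, -0.003, 0.0], [-0.002, -0.002, 0.001], [-0.001, -0.002, -0.0], [-0.002, -0.002, -0.0], [-0.002, -0.001, 0.0], [-0.002, -0.002, 0.0], [-0.002, -0.001, 0.0], [-0.003, -0.002, 0.0], [-0.002, -0.001, 0.0], [-0.002, -0.001, 0.0], [-0.003, -0.001, 0.0], [-0.002, -0.0, 0.001], [-0.003, -0.001, -0.0], [-0.002, -0.0, -0.0], [-0.003, -0.0, -0.0]]
[[-0.043, 0.016, 0.953], [-0.036, 0.022, 0.946], [-0.034, 0.024, 0.946], [-0.033, 0.027, 0.945], [-0.031, 0.028, 0.946], [-0.029, 0.031, 0.945], [-0.027, 0.032, 0.946], [-0.025, 0.034, 0.946], [-0.022, 0.036, 0.945], [-0.02, 0.037, 0.946], [-0.018, 0.038, 0.945], [-0.015, 0.04, 0.946], [-0.012, 0.04, 0.945], [-0.01, 0.041, 0.946], [-0.007, 0.042, 0.946], [-0.004, 0.041, 0.945], [-0.001, 0.043, 0.946]]
0.003 0.953
```

Opening 0.28 (about 24 mm) is more than the 12 mm bar, so I'll look before turning.

```bash
python3 - <<'E'
from h import *
im=snapshot("wrist");cv2.imwrite("pics/w3.png",im[:,:,::-1])
im=snapshot("side");cv2.imwrite("pics/s3.png",cv2.resize(im[130:290,260:470,::-1],None,fx=3.5,fy=3.5,interpolation=cv2.INTER_CUBIC))
E
```

```text
(no output)
```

View pics/w3.png

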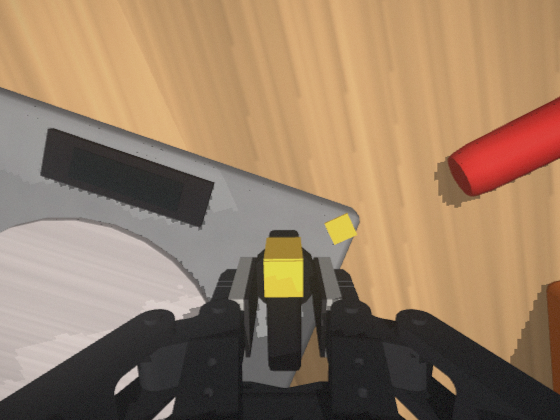

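View pics/s3.png

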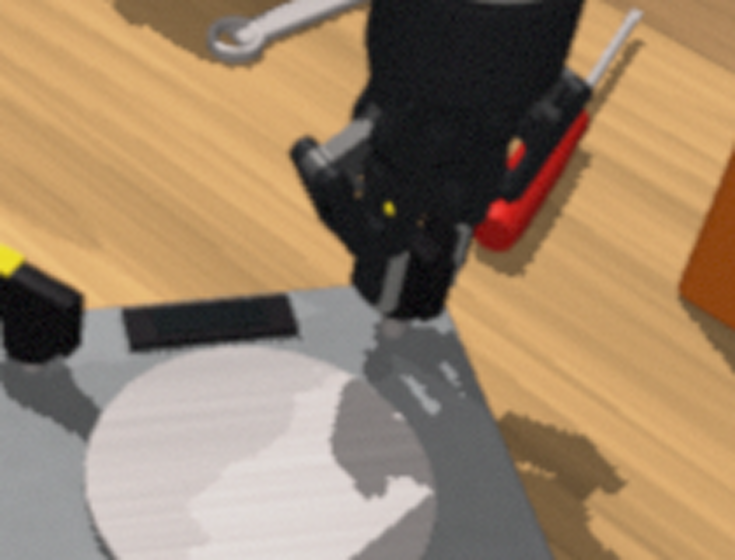

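The fingertips closed on the round hub (about 24 mm wide) below the bar. I'll open a little, lift 6 mm and re-grip.

{"fn": "step_arm", "kwargs": {"translation": [[0, 0, 0], [0, 0, 0], [0, 0, -0.05], [0, 0, -0.06], [0, 0, 0]], "dr": [[0, 0, 0], [0, 0, 0], [0, 0, 0], [0, 0, 0], [0, 0, 0]], "grip": 0.5}}

```text
clock: 7.2
tool_pos: [0.6788, -0.0975, 0.0603]
tcp_rot: [[0.258, 0.965, -0.048], [0.966, -0.259, -0.009], [-0.021, -0.044, -0.999]]
contact_force: [-0.1, 0.3, -0.5]
width: 0.501
```

{"fn": "step_arm", "kwargs": {"translation": [[0, 0, 0], [0, 0, 0], [0, 0, 0], [0, 0, 0], [0, 0, 0], [0, 0, 0]], "dr": [[0, 0, 0], [0, 0, 0], [0, 0, 0], [0, 0, 0], [0, 0, 0], [0, 0, 0]], "grip": 1}}

```text
clock: 7.95
tool_pos: [0.6784, -0.0974, 0.0598]
tcp_rot: [[0.258, 0.965, -0.049], [0.966, -0.259, -0.009], [-0.021, -0.045, -0.999]]
contact_force: [-6.6, 1.5, 3.6]
width: 0.127
```

```bash
python3 - <<'E'
from h import *
o=get_obs();print(o["torque"])
im=snapshot("wrist");cv2.imwrite("pics/w4.png",im[:,:,::-1])
E
```

```text
[0.25044115 0.99316189 0.1440304 ]
```

View pics/w4.png

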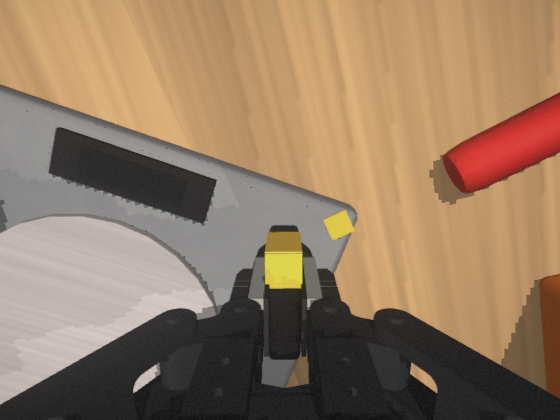

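{"fn": "step_arm", "kwargs": {"translation": [[-0.001, -0.002, 0], [-0.002, -0.002, 0], [-0.001, -0.003, 0], [-0.002, -0.002, 0], [-0.001, -0.002, 0], [-0.002, -0.002, 0], [-0.002, -0.001, 0], [-0.002, -0.002, 0], [0, 0, 0]], "dr": [[-0.04, 0.02, 0.95], [-0.036, 0.022, 0.95], [-0.034, 0.024, 0.95], [-0.033, 0.027, 0.95], [-0.031, 0.028, 0.95], [-0.029, 0.031, 0.95], [-0.027, 0.032, 0.95], [-0.025, 0.034, 0.95], [0, 0, 0]]}}

```text
clock: 9.12
tool_pos: [0.6769, -0.0977, 0.0596]
tcp_rot: [[0.712, 0.701, -0.027], [0.702, -0.713, -0.005], [-0.022, -0.015, -1.0]]
contact_force: [-6.1, 1.5, 3.4]
width: 0.122
```

```bash
python3 - <<'E'
from h import *
o=get_obs();M=np.array(o["tcp_rot"]);print(o["torque"],np.degrees(np.arctan2(M[1,0],M[0,0])))
im=snapshot("wrist");cv2.imwrite("pics/w5.png",im[:,:,::-1])
im=snapshot("top");cv2.imwrite("pics/t5.png",im[:,:,::-1])
E
```

```text
[ 0.26474415  1.21343346 -0.06562845] 44.56940529743924
```

View pics/w5.png

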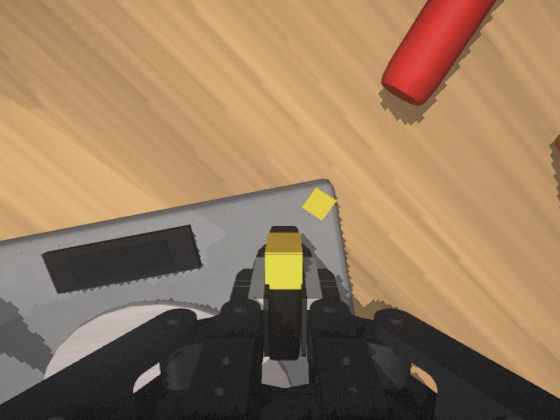

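View pics/t5.png

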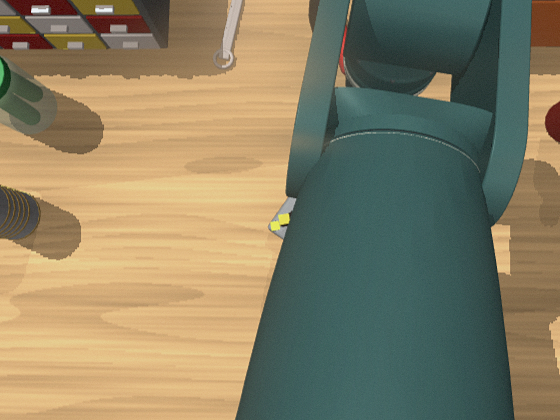

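The wing turns with the gripper, and the scale's other corner hasn't moved (mark still at (275,226)). I'll finish the turn.

{"fn": "step_arm", "kwargs": {"translation": [[-0.003, -0.002, 0], [-0.003, -0.002, 0], [-0.003, -0.001, 0], [-0.003, -0.001, 0], [-0.003, -0.001, 0], [-0.003, 0, 0], [-0.003, -0.001, 0], [-0.003, 0, 0], [-0.003, 0, 0], [0, 0, 0], [0, 0, 0]], "dr": [[-0.022, 0.036, 0.945], [-0.02, 0.037, 0.945], [-0.018, 0.038, 0.945], [-0.015, 0.04, 0.945], [-0.012, 0.04, 0.945], [-0.01, 0.041, 0.945], [-0.007, 0.042, 0.945], [-0.004, 0.041, 0.945], [0, 0.043, 0.9], [0, 0, 0], [0, 0, 0]]}}

```text
clock: 10.6
tool_pos: [0.6751, -0.0979, 0.0593]
tcp_rot: [[0.982, 0.187, -0.001], [0.187, -0.982, 0.001], [-0.001, -0.001, -1.0]]
contact_force: [-6.4, 2.9, 0.9]
width: 0.129
```

```bash
python3 - <<'E'
from h import *
o=get_obs();M=np.array(o["tcp_rot"]);print(o["torque"],np.degrees(np.arctan2(M[1,0],M[0,0])))
c=cam("wrist");im=snapshot("wrist");cv2.imwrite("pics/w6.png",im[:,:,::-1])
yl=((im[:,:,0]>150)&(im[:,:,1]>150)&(im[:,:,2]<90)).astype(np.uint8)
n,_,st,ce=cv2.connectedComponentsWithStats(yl)
for i in range(1,n):
    if st[i,4]>20:
        for z in(.086,.034):
            P=back(c,ce[i],z);print(st[i],ce[i],z,P,M.T@(P-o["tool_pos"]))
E
```

```text
[ 0.46357557  1.1156323  -0.08726838] 10.780344536564115
[272 183  25  25 595] [284.18151261 194.48907563] 0.086 [ 0.71818763 -0.08979062  0.086     ] [ 4.37684027e-02  9.38399176e-05 -2.66920471e-02]
[272 183  25  25 595] [284.18151261 194.48907563] 0.034 [ 0.70553258 -0.09211806  0.034     ] [3.09432008e-02 6.27266588e-05 2.53183397e-02]
[ 265  252   38   37 1346] [283.93090639 269.49925706] 0.086 [ 0.69209441 -0.0946798   0.086     ] [ 1.72212074e-02  1.61640238e-05 -2.66706182e-02]
[ 265  252   38   37 1346] [283.93090639 269.49925706] 0.034 [ 0.66766714 -0.09921305  0.034     ] [-7.58103229e-03 -4.99935066e-05  2.53494365e-02]
```

View pics/w6.png

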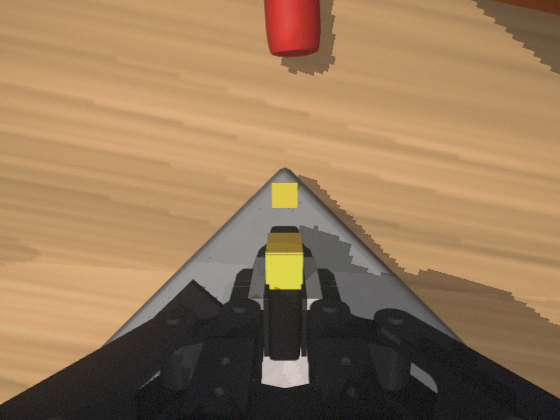

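The yellow end and the mark are in line: pixels (284,269) and (284,194), both on the bar's axis. I'll release and lift away.

{"fn": "step_arm", "kwargs": {"translation": [[0, 0, 0], [0, 0, 0], [0, 0, 0], [0, 0, 0], [0, 0, 0], [0, 0, -0.1], [0, 0, -0.5], [0, 0, -1], [0, 0, -1], [0, 0, -0.5], [0, 0, 0], [0, 0, 0]], "dr": [[0, 0, 0], [0, 0, 0], [0, 0, 0], [0, 0, 0], [0, 0, 0], [0, 0, 0], [0, 0, 0], [0, 0, 0], [0, 0, 0], [0, 0, 0], [0, 0, 0], [0, 0, 0]], "grip": 0}}

```text
clock: 12.15
tool_pos: [0.6753, -0.0981, 0.2451]
tcp_rot: [[0.982, 0.187, -0.0], [0.187, -0.982, 0.0], [-0.0, -0.0, -1.0]]
contact_force: [-0.5, 0.2, -1.0]
width: 1.002
```

```bash
python3 - <<'E'
from h import *
o=get_obs();M=np.array(o["tcp_rot"])
c=cam("wrist");im=snapshot("wrist");cv2.imwrite("pics/w7.png",im[:,:,::-1])
side=snapshot("side");cv2.imwrite("pics/s7.png",side[:,:,::-1])
yl=((im[:,:,0]>150)&(im[:,:,1]>150)&(im[:,:,2]<90)).astype(np.uint8)
n,_,st,ce=cv2.connectedComponentsWithStats(yl)
for i in range(1,n):
    if st[i,4]>20: print(st[i],ce[i],*[back(c,ce[i],z).round(4) for z in(.086,.034)])
m=masks_of("short_wing","wrist")[0]["pixels"].astype(np.float32)
W=box(.044,.012,-.018,.014)
mk=lambda x:(W@R.from_euler('z',x[2]).as_matrix().T+[x[0],x[1],.072])
x,f=fit([c],[m],mk,[.675,-.098,.19],[.005,.005,.1]);print(np.round(x,4),np.degrees(x[2]),f)
E
```

```text
[278 142  13  13 156] [284.28846154 148.03846154] [ 0.7116 -0.0912  0.086 ] [ 0.7055 -0.0923  0.034 ]
[277 165  15  16 240] [284.  172.5] [ 0.6917 -0.0948  0.086 ] [ 0.6823 -0.0965  0.034 ]
[ 0.6766 -0.0975  0.1788] 10.242936076887094 0.2992907166481018
```

View pics/w7.png

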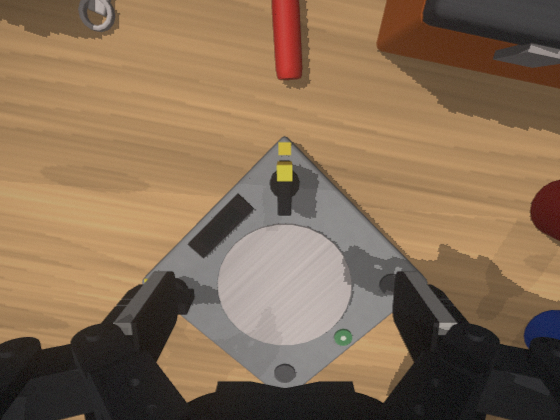

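View pics/s7.png

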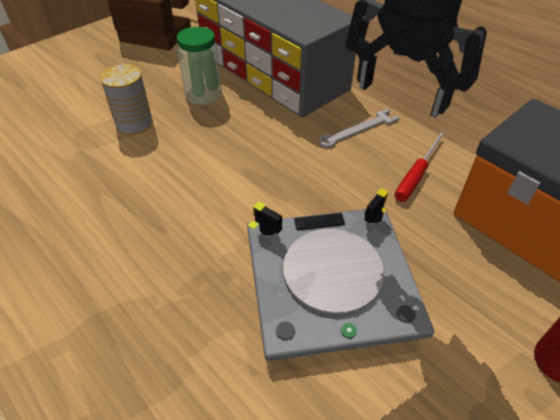

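```bash
python3 - <<'E'
import cv2
a=cv2.imread("pics/w7.png")[315:360,320:367];b=cv2.imread("pics/s7.png")[305:350,325:372];c=cv2.imread("pics/side0.png")[305:350,325:372]
import numpy as np
cv2.imwrite("pics/b.png",cv2.resize(np.hstack([a,b,c]),None,fx=5,fy=5,interpolation=cv2.INTER_CUBIC))
E
```

```text
(no output)
```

View pics/b.png

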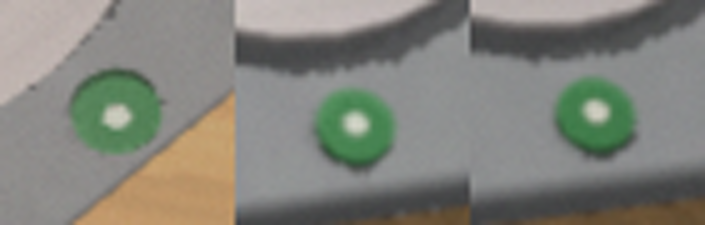

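```bash
python3 - <<'E'
from h import *
snapshot("side");c=cam("side");m=masks_of("scale","side")[0]["pixels"].astype(np.float32)
ax=np.array([1,1,0])/2**.5;B=box(.22,.22,.006,.034)
mk=lambda x:B@(R.from_euler('z',x[2]).as_matrix()@R.from_rotvec(-ax*x[3]).as_matrix()).T+[x[0],x[1],0]
print(fit([c],[m],mk,[.566,-.118,-2.171,.02],[.01,.01,.1,.03]))
o=get_obs();print(o["clock"],o["contact_force"])
E
```

```text
(array([ 0.56882473, -0.11410121, -2.16809279,  0.04889241]), np.float64(0.04076182842254639))
12.4 [-0.4502997   0.19804753  0.92521831]
```

```bash
python3 - <<'E'
import cv2,numpy as np
a=cv2.imread("pics/side0.png",0);b=cv2.imread("pics/s7.png",0)
for n,(u,v,w) in dict(oppfoot=(286,327,14),pivotfoot=(407,312,14),bubble=(350,327,12),display=(320,222,24),goodwing=(266,218,16)).items():
    t=a[v-w:v+w,u-w:u+w];s=b[v-w-8:v+w+8,u-w-8:u+w+8]
    k=4;r=cv2.matchTemplate(cv2.resize(s,None,fx=k,fy=k,interpolation=2),cv2.resize(t,None,fx=k,fy=k,interpolation=2),cv2.TM_CCOEFF_NORMED)
    _,mx,_,l=cv2.minMaxLoc(r);print(n,(l[0]-8*k)/k,(l[1]-8*k)/k,round(mx,3))
from h import *
c=cam("side");X=(.5642,-.1185,np.radians(-124.4));Z=R.from_euler('z',X[2]).as_matrix();ax=np.array([1,1,0])/2**.5
for n,P in dict(oppfoot=(.08,-.08,.034),pivotfoot=(.08,.08,.034),bubble=(.09,0,.034),display=(-.09,0,.034),goodwing=(-.08,-.08,.072)).items():
    f=lambda t:proj(c,Z@R.from_rotvec(-ax*t).as_matrix()@np.array(P)+[X[0],X[1],0])[0]
    print(n,"predicted",(f(0)-f(.05)).round(2))
E
```

```text
oppfoot -1.0 3.5 0.982
pivotfoot -1.25 0.5 0.763
bubble -1.25 2.5 0.963
display -0.25 -0.5 0.993
goodwing -1.25 1.75 0.989
oppfoot predicted [-0.89  3.19]
pivotfoot predicted [-0.58  0.92]
bubble predicted [-0.98  2.21]
display predicted [-0.45 -0.71]
goodwing predicted [-1.52  1.47]
```

The shifts in the side picture match levelling by about 0.05 rad to within 0.7 px, so the scale is level and has not slid.

```bash
python3 -c "
from bench import *
print(close_job())"
```

```text
the job is handed in; nothing more can be done
None
```

I turned the short foot's wing about 64° clockwise until its yellow end pointed at the corner mark, then opened the gripper, lifted clear and handed the job in at about 12.5 s. My first grip closed on the round hub below the bar instead of the wing. I saw this from the opening width, lifted 6 mm and gripped the bar before turning.

**Final checks:**
- **Wing direction:** in the last wrist picture the yellow end and the mark lie in one line along the bar. A fit to the wing gives 10.2°, against a target of about 10.7°.
- **Level and place:** parts of the scale moved in the side picture as a levelling of about 0.05 rad predicts, to within 0.7 px. That shows no sign of sliding.
- **Good wing:** it was never touched, and its small shift in the side picture is what the levelling predicts.
- **Forces:** the highest tool-force reading I saw was about 8 N.

**Disagreement:** a rougher outline fit of the scale in the side picture still showed about 0.05 rad of tilt, down from 0.064. I did not trust it, because the outline probably includes the wings and pan. The bubble level looked much the same before and after, so it told me nothing.

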